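Lock the radio housing in its swing clamp

TASK

Two identical swing clamps stand on the bench; the grey radio housing lies in the nest of one of them, the other is empty. Clamp the housing down: by its upright black knob, swing that clamp's lever round (counter-clockwise seen from above), up over the cam until it drops fully into the low notch and its foot sits on the housing. Leave the housing in its nest and do not move the empty clamp's lever.

Things in the scene. Friction and masses are not known exactly. Their poses are not given: they have to be found in the camera images.
- clamp: the loaded clamp, fixed to the bench: dark iron plate 215 x 165 x 12 mm, upright steel post (top 100 mm above the bench) with a level steel lever turning on it: knob on one side, rubber foot 78 mm out on the other. Origin: on the post's axis at bench height, z up. The plate spans x -52 to +162 mm, y +-82 mm; the housing's nest is centred at x +105 mm. Locked, the knob points to -x
- clamp_lever (a joint): turn of its lever, rad, growing counter-clockwise from above; the knob stands 94 degrees from the clamp's +x at 0 (about +y), at -x at 1.5. Parked at 0 to 0.35. From 0.45 a cam lifts the lever, crest (10 mm) at 1.05 to 1.2; past 1.4 a spring has dropped it into the notch, 7 mm below parked height. Stop at 1.65. Takes up to about 12 N at the knob
- clamp_knob (a point): middle of the upright round black knob on that lever: 22 mm diameter, 60 mm tall, 110 mm out from the post's axis, on the 20 mm wide lever. This point is 30 mm below its top and 30 mm above the lever's upper face; 110 mm above the bench parked, 120 on the crest, 103 in the notch. Loosely enclosed or pushed from one side it rises and sinks by itself. Its x axis points out from the post, z up
- radio_mid (a point): centre of the grey plastic radio housing, 90 x 140 x 35 mm, lying face up and loose between the low stops of the loaded clamp's nest (about 3 mm play); its long side is its y axis, z up
- spare_knob (a point): middle of the same knob on the other, empty clamp, which is of the same build and parked in the same way; leave it alone
Mind the look-alikes: they are no part of the job. There is more than one size of the part that bears radio_mid; the job needs the middle-sized.

How it is judged:
At the end, for the whole second after the job is handed in: The loaded clamp's knob points to the clamp's -x side within about 24 degrees and has sunk at least 4 mm below its parked height (in the notch, foot on the housing); the housing lies flat in its nest, within 15 mm of where it was; the empty clamp's knob is within 20 mm of where it was (x of clamp_knob in the frame of clamp below -0.1 m and z of clamp_knob in the frame of clamp below 0.106 m and distance between radio_mid and clamp below 0.125 m and horizontal distance between radio_mid and clamp above 0.09 m and angle between radio_mid's own z axis and vertical below 0.1 rad and distance of radio_mid from where it was at the start of the episode below 0.015 m and distance of spare_knob from where it was at the start of the episode below 0.02 m); the robot touches nothing.
It fails at once if the radio housing is pushed out of its nest (moved more than 20 mm) (distance of radio_mid from where it was at the start of the episode above 0.02 m).
It fails at once if the empty clamp's lever is moved (its knob by more than 20 mm) (distance of spare_knob from where it was at the start of the episode above 0.02 m).
It also fails if it takes over 35 s, if anything falls off the work surface, if the arm or the gripper's body presses on something with over 40 N, if the wrist force passes 120 N, or if a joint passes its speed limit or range.

ROBOT

A 6-joint arm with a two-finger parallel gripper is mounted at the origin on the work surface. World frame = base frame: x ahead of the robot, y to its left, z up, the work surface at z = 0. Lengths are in m, angles in rad, forces in N, time in s.
With the tool pointing down it reaches from about 0.35 to 0.975 m from the base axis. Payload 4.9 kg.
Tool frame: the origin (TCP) lies on the centre line of the jaws, within the pads' length; the fingertips stand manip.tcp_to_tips ahead of it and the grasp point (between the pads) is the TCP (manip.tcp_to_tips is the distance from the TCP to the fingertips, in m); y points along the fingers, z is the direction in which the jaws open and shut, and the axes are right-handed (so a half turn about y gives the same grasp; the last joint's range is limited). The gripper opens to 85 mm and grips with 20 to 120 N. Pads are 22 mm wide; open, the fingers measure 114 mm over their backs; the gripper's body (76 mm by 85 mm) begins 54 mm behind the grasp point. The pads swing forward as they close: fully open they stand 13 mm farther back than shut.
Start: joints at [-1.336, 0.053, 1.613, -0, 1.476, -0.119], TCP at [0.217, -0.586, 0.25] pointing down, gripper open.
Joint ranges: [-3.01, 3.01], [-1.01, 2.22], [0.06, 2.58], [-1.02, 4.17], [0.09, 2.62], [-3.14, 3.14]. Speed limits (rad/s): [2.57, 2.57, 3.14, 3.14, 3.14, 3.14].

INTERFACE

Orientations are given as a unit quaternion [w, x, y, z].
In Python, from plant import manip gives the robot as it stands.
- The arm moves only by the tool apply_moves, never from a script. Its argument "moves" is a list of rows, each a list of 7 numbers: the gripper's target within -1 to 1 (shut at 1, half-way at 0, fully open at -1), then the shift along the tool's x, y, z in mm, then the turn, a rotation vector about the tool's x, y, z in degrees. A call has 1 to 20 rows; each row shifts and turns the commanded pose from where the row before left it, along the tool's axes as they then stand; what a row does not reach is not made up. A row lasts 1/10 s, in which the tool goes at most 50 mm and 8.59 degrees, less where a joint would pass 70% of its speed; a pose out of reach is approached as far as the arm can. A call with a gripper value outside its range is refused whole. The fingers move at their own pace and stop on an object; the grip force is fixed at half the most. Time passes only in rows, so rows that do not move let the fingers close. It gives the time, the measured TCP pose, the force and the opening at its end, in the units of the state.
- manip.state(): the state, without advancing time (a new reading comes with each control period).
- manip.grab_frame(name): name is "side" or "top" or "wrist"; returns the picture (420x560x3 uint8, blue, green, red); there is no depth.
- manip.calibration(name): a dict with "mtx" (3x3 intrinsics, pixels), "T" (4x4, takes a point from camera to world coordinates); the wrist camera has in their place "T_tool_cam" (4x4, takes a point from camera to tool coordinates, whose origin is the TCP and whose axes are the tool frame's). Camera axes: x right, y down, z forward; pixel columns grow to the right and rows downward; lengths in m; the calibration is good to about 2 mm. A picture is of the moment at which its call begins: read the wrist's pose just before it. calibration takes no time and is no camera call.
- manip.job_done(): hands the job in, once; it reports no verdict.
The state is a dict: "time": time; "joint_pos": joint angles; "joint_vel": joint speeds; "joint_efforts": joint torques, N m; "tool_pos": TCP position; "tool_rot": TCP orientation; "contact_force": force on the tool from outside, world axes, zero at the start; "ft_torque": the same for the moment, N m; "gripper_width": opening from 0.0 (shut) to 1.0 (fully open).
Only numpy, scipy, OpenCV 4.12 (cv2) and the standard library are available. Lean on these libraries where they do the work, as an engineer would, in place of code of your own. Each camera call takes 0.05 s, during which the arm holds its last target. There are 200 camera calls.

## Working session

There is one attempt and no reset: what is moved stays moved. The work goes in short steps, Python scripts to look and compute and a tool call to move; the robot and the scene stay as the last step left them, time stands still between calls to the robot, and variables do not carry over. Pictures are saved under pics/ and viewed, about 8 in all and at most 12, crops included, and the job is handed in when it is done.

Besides the shell and the picture viewer there is one more tool, called in YAML: its name, and indented under it one key for each argument. apply_moves: Moves the arm, as the interface text tells. Its arguments: {"type":"object","properties":{"moves":{"type":"array","items":{"type":"array","items":{"type":"number"}}}},"required":["moves"]}

```bash
mkdir -p pics; python3 - <<'E'
from plant import manip
import cv2
for n in("side","top"):
    cv2.imwrite(f"pics/{n}0.png",manip.grab_frame(n)); c=manip.calibration(n); print(n,c["mtx"].round(1).tolist(),c["T"].round(3).tolist())
print(manip.state(),manip.tcp_to_tips,manip.calibration("wrist"))
E
```

```text
side [[463.7, 0.0, 284.6], [0.0, 463.7, 205.9], [0.0, 0.0, 1.0]] [[-0.814, -0.312, 0.49, -0.011], [-0.581, 0.449, -0.679, 0.992], [-0.009, -0.837, -0.547, 0.771], [0.0, 0.0, 0.0, 1.0]]
top [[408.6, 0.0, 285.9], [0.0, 408.6, 204.4], [0.0, 0.0, 1.0]] [[0.012, -0.992, 0.127, 0.479], [-1.0, -0.012, 0.004, 0.13], [-0.002, -0.127, -0.992, 1.062], [0.0, 0.0, 0.0, 1.0]]
{'time': 0.1, 'joint_pos': array([-1.33600909e+00,  5.32812925e-02,  1.61415782e+00,  5.20849271e-06,
        1.47600524e+00, -1.18986729e-01]), 'joint_vel': array([-0.00054703,  0.00077912, -0.00438379,  0.00051517, -0.00038675,
        0.00110962]), 'joint_efforts': array([ 1.19720843e-05, -3.94906354e+01, -3.71361244e+01, -1.87832256e-04,
        3.96109972e-03,  1.19104436e-05]), 'tool_pos': array([ 0.21641055, -0.58577216,  0.24919117]), 'tool_rot': array([ 0.12439046, -0.12446257,  0.69672668, -0.69541931]), 'contact_force': array([-0.54117627, -0.67359022, -0.21867133]), 'ft_torque': array([-0.06125217,  0.06826228, -0.01009837]), 'gripper_width': 0.9971152612485307} 0.019 {'mtx': array([[338.16976431,   0.        , 279.3241176 ],
       [  0.        , 338.16976431, 208.83289922],
       [  0.        ,   0.        ,   1.        ]]), 'T_tool_cam': array([[-3.60959453e-04,  9.46312664e-01,  3.23252552e-01,
        -8.30677382e-02],
       [-7.45111872e-04, -3.23252738e-01,  9.46312376e-01,
        -1.24440350e-01],
       [ 9.99999657e-01,  1.00721083e-04,  8.21789932e-04,
        -2.86589506e-04],
       [ 0.00000000e+00,  0.00000000e+00,  0.00000000e+00,
         1.00000000e+00]])}
```

View pics/top0.png

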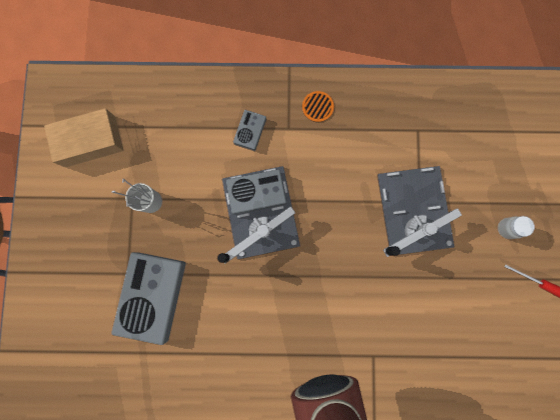

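View pics/side0.png

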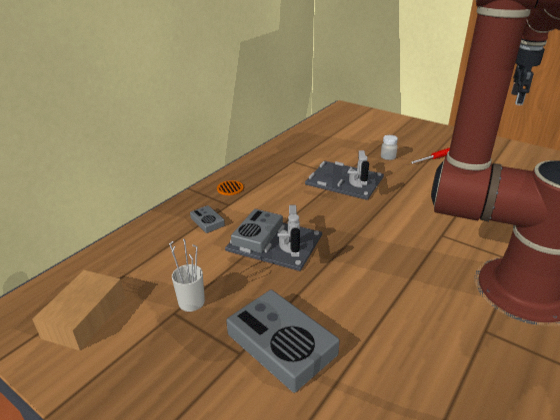

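The top view shows the following.
- **Radios:** large at (149,298), middle in the nest at (257,190), small at (250,130).
- **Knobs:** loaded clamp (224,258), empty clamp (393,251).

I choose the knob at (224,258) in top, which is (295,240) in side. Next I measure it and check it in a close crop.

```bash
cat > h.py <<'E'
import numpy as np,cv2
from plant import manip
from scipy.spatial.transform import Rotation as R
def ray(c,uv):
    T=c["T"]; d=T[:3,:3]@np.linalg.inv(c["mtx"])@np.r_[uv,1]; return T[:3,3],d/np.linalg.norm(d)
def onz(c,uv,z):
    o,d=ray(c,uv); return o+d*(z-o[2])/d[2]
def cross(a,b):
    (o,d),(p,e)=a,b; s=np.linalg.lstsq(np.c_[d,-e],p-o,rcond=None)[0]; x,y=o+s[0]*d,p+s[1]*e; return (x+y)/2,np.linalg.norm(x-y)
def blob(im,x0,y0,x1,y1,th):
    m=(im[y0:y1,x0:x1].max(2)<th).astype(np.uint8); n,l,s,c=cv2.connectedComponentsWithStats(m)
    i=1+s[1:,4].argmax(); return c[i]+[x0,y0],s[i]+[x0,y0,0,0,0]
E
python3 - <<'E'
from h import *
t=cv2.imread("pics/top0.png");s=cv2.imread("pics/side0.png");ct,cs=manip.calibration("top"),manip.calibration("side")
bt=blob(t,212,248,236,268,30);bs=blob(s,286,224,304,256,30);print(bt,bs)
print("knob",cross(ray(ct,bt[0]),ray(cs,bs[0])), onz(ct,bt[0],.125))
m=t.max(2); 
for n,uv,z in(("plate",(224,176),.012),("plate",(284,167),.012),("plate",(299,247),.012),("plate",(239,259),.012),("post",(262,228),.1),("spare",(393,251),.12),("radio",(257,190),.035)): print(n,onz(ct,uv,z).round(3))
a=cv2.resize(t[150:275,200:320],None,fx=4,fy=4,interpolation=2);b=cv2.resize(s[195:275,220:330],None,fx=3,fy=5,interpolation=2)
b=cv2.resize(s[195:275,220:330],None,fx=2.9,fy=2.9,interpolation=2)
o=np.zeros((500,800,3),np.uint8);o[:a.shape[0],:480]=a;o[:b.shape[0],481:481+b.shape[1]]=b
cv2.imwrite("pics/crop1.png",o)
E
```

```text
(array([226.27272727, 257.22727273]), array([224, 254,   5,   8,  22])) (array([295.44444444, 240.04678363]), array([291, 229,   9,  23, 171]))
knob (array([0.47716654, 0.27126814, 0.10583339]), np.float64(0.0022294830177493146)) [0.47626434 0.26786323 0.125     ]
plate [0.687 0.297 0.012]
plate [0.712 0.14  0.012]
plate [0.504 0.099 0.012]
plate [0.472 0.252 0.012]
post [0.546 0.189 0.1  ]
spare [ 0.495 -0.113  0.12 ]
radio [0.647 0.208 0.035]
```

View pics/crop1.png

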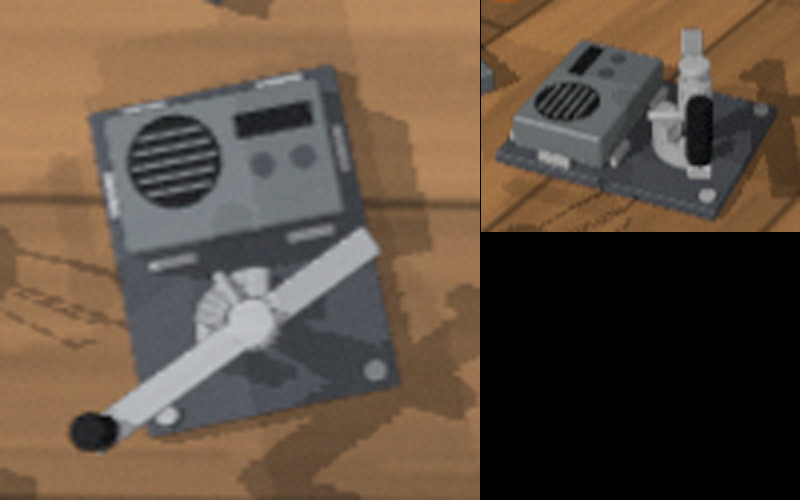

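The crop confirms it: the middle radio lies in this nest, and the black knob is at crop (95,432), i.e. top (223.7,258). The post cap is at about (263,230.5). The lever is parked and the foot is off the housing.

```bash
python3 - <<'E'
from h import *
ct=manip.calibration("top")
K=onz(ct,(223.7,258),.14);P=onz(ct,(263,230.5),.1);print("K",K,"P",P)
cor=[onz(ct,uv,.012) for uv in((223,178),(283,167),(299,246),(239,259))]
ax=(cor[0]-cor[3]+cor[1]-cor[2]);yaw=np.arctan2(ax[1],ax[0]);c=sum(cor)/4
print("yaw",np.degrees(yaw),"post from plate",c[:2]-.055*np.r_[np.cos(yaw),np.sin(yaw)])
v=K-P;print("r",np.hypot(*v[:2]),"ang",np.degrees(np.arctan2(v[1],v[0])))
s=manip.state();q=s["tool_rot"];M=R.from_quat(q[[1,2,3,0]]).as_matrix();print(M.round(3))
print("delta world",K-s["tool_pos"],"tool",M.T@(K-s["tool_pos"]))
E
```

```text
K [0.47451824 0.27136431 0.14      ] P [0.53967066 0.18693887 0.1       ]
yaw 12.383139063144172 post from plate [0.53932204 0.18658569]
r 0.10664189914540914 ang 127.65792626391377
[[-0.938 -0.     0.346]
 [-0.346  0.002 -0.938]
 [-0.    -1.    -0.002]]
delta world [ 0.25810768  0.85713648 -0.10919117] tool [-0.5390453   0.11062575 -0.71443497]
```

```bash
python3 - <<'E'
from h import *
s=manip.state();q=s["tool_rot"];M=R.from_quat(q[[1,2,3,0]]).as_matrix()
p=s["tool_pos"].copy();K=np.array([.4745,.2714,.24]);N=22
r0,r1=np.hypot(*p[:2]),np.hypot(*K[:2]);a0,a1=np.arctan2(p[1],p[0]),np.arctan2(K[1],K[0])
for i in range(1,N+1):
    f=i/N;r=r0+(r1-r0)*f;a=a0+(a1-a0)*f;g=np.array([r*np.cos(a),r*np.sin(a),p[2]])
    d=np.round(M.T@(g-p)*1000);print(d)
    p=p+M@d/1000;M=M@R.from_rotvec([0,-np.radians(4.9),0]).as_matrix()
print(p,M.round(3))
E
```

```text
[-49.   0.  -5.]
[-49.   0.  -6.]
[-48.   0.  -4.]
[-48.   0.  -5.]
[-48.   0.  -4.]
[-48.   0.  -4.]
[-48.   0.  -3.]
[-47.   0.  -4.]
[-47.   0.  -3.]
[-46.   0.  -2.]
[-47.   0.  -3.]
[-46.   0.  -2.]
[-46.   0.  -1.]
[-45.   0.  -2.]
[-46.   0.  -1.]
[-45.   0.  -1.]
[-45.   0.  -0.]
[-44.   0.  -1.]
[-44.   0.   0.]
[-44.   0.   1.]
[-44.   0.   0.]
[-44.   0.   1.]
[0.47438748 0.27191983 0.250627  ] [[ 0.617 -0.     0.787]
 [-0.787  0.002  0.617]
 [-0.002 -1.     0.001]]
```

apply_moves:
  moves:
    - [-1,-49,0,-5,0,-4.9,0]
    - [-1,-49,0,-6,0,-4.9,0]
    - [-1,-48,0,-4,0,-4.9,0]
    - [-1,-48,0,-5,0,-4.9,0]
    - [-1,-48,0,-4,0,-4.9,0]
    - [-1,-48,0,-4,0,-4.9,0]
    - [-1,-48,0,-3,0,-4.9,0]
    - [-1,-47,0,-4,0,-4.9,0]
    - [-1,-47,0,-3,0,-4.9,0]
    - [-1,-46,0,-2,0,-4.9,0]
    - [-1,-47,0,-3,0,-4.9,0]
    - [-1,-46,0,-2,0,-4.9,0]
    - [-1,-46,0,-1,0,-4.9,0]
    - [-1,-45,0,-2,0,-4.9,0]
    - [-1,-46,0,-1,0,-4.9,0]
    - [-1,-45,0,-1,0,-4.9,0]
    - [-1,-45,0,0,0,-4.9,0]
    - [-1,-44,0,-1,0,-4.9,0]
    - [-1,-44,0,0,0,-4.9,0]
    - [-1,-44,0,1,0,-4.9,0]

```text
time: 2.1
tool_pos: [0.5176, 0.1969, 0.2497]
tool_rot: [-0.607, 0.608, -0.362, 0.361]
contact_force: [0.6, 0.3, 1.0]
gripper_width: 1.003
```

apply_moves:
  moves:
    - [-1,-44,0,0,0,-4.9,0]
    - [-1,-44,0,1,0,-4.9,0]
    - [0,0,0,0,0,0,0]
    - [0,0,0,0,0,0,0]

```text
time: 2.5
tool_pos: [0.4739, 0.2719, 0.2499]
tool_rot: [-0.636, 0.636, -0.309, 0.309]
contact_force: [0.9, -0.0, -1.2]
gripper_width: 0.692
```

```bash
python3 - <<'E'
from h import *
s=manip.state();im=manip.grab_frame("wrist");cv2.imwrite("pics/w1.png",im)
w=manip.calibration("wrist");q=s["tool_rot"];M=np.eye(4);M[:3,:3]=R.from_quat(q[[1,2,3,0]]).as_matrix();M[:3,3]=s["tool_pos"]
T=M@w["T_tool_cam"]
print(s["tool_pos"],s["joint_pos"],s["gripper_width"]);print(M.round(3))
for n,X in(("K",[.4745,.2714,.14]),("Kb",[.4745,.2714,.08]),("P",[.5395,.187,.1])):
    c=np.linalg.inv(T)@np.r_[X,1];u=w["mtx"]@c[:3];print(n,u[:2]/u[2])
E
```

```text
[0.47391545 0.27186542 0.24985215] [ 3.84875007e-01 -1.34866011e-01  1.79573975e+00 -5.82626473e-04
  1.48136956e+00 -2.80949907e-01] 0.6915839203012097
[[ 0.618 -0.     0.786  0.474]
 [-0.786 -0.001  0.618  0.272]
 [ 0.    -1.    -0.001  0.25 ]
 [ 0.     0.     0.     1.   ]]
K [279.94269525 214.14654449]
Kb [279.85011525 191.58641258]
P [278.70051513 305.21658924]
```

View pics/w1.png

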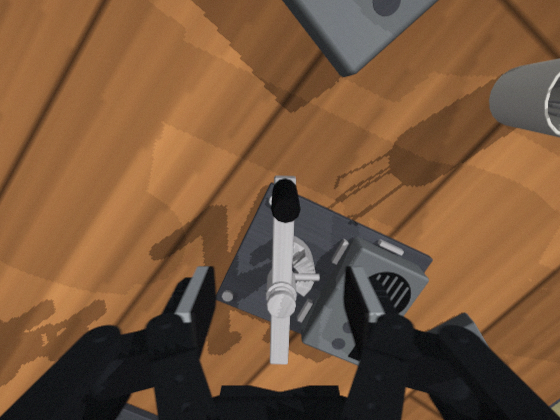

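The wrist view shows the knob top at (286,206) and the post cap at (280,298), about 3–5 mm outward of my estimate. I shift by that, lower over the knob and narrow the jaws loosely around it.

apply_moves:
  moves:
    - [0,-3,0,3,0,0,0]
    - [0,0,20,0,0,0,0]
    - [0,0,20,0,0,0,0]
    - [0,0,20,0,0,0,0]
    - [0,0,20,0,0,0,0]
    - [0,0,20,0,0,0,0]
    - [0,0,20,0,0,0,0]
    - [0,0,14,0,0,0,0]
    - [0.3,0,0,0,0,0,0]
    - [0.3,0,0,0,0,0,0]
    - [0.3,0,0,0,0,0,0]

```text
time: 3.65
tool_pos: [0.476, 0.2758, 0.1177]
tool_rot: [0.636, -0.635, 0.309, -0.31]
contact_force: [-0.6, 0.7, -0.4]
gripper_width: 0.348
```

```bash
python3 - <<'E'
from h import *
a=manip.grab_frame("wrist");b=manip.grab_frame("side")
b=cv2.resize(b[170:290,210:350],None,fx=2,fy=2,interpolation=2)
o=np.zeros((420,800,3),np.uint8);o[:,:500]=a[:,30:530];o[:240,510:790]=b;cv2.imwrite("pics/w2.png",o)
E
```

```text
(no output)
```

View pics/w2.png

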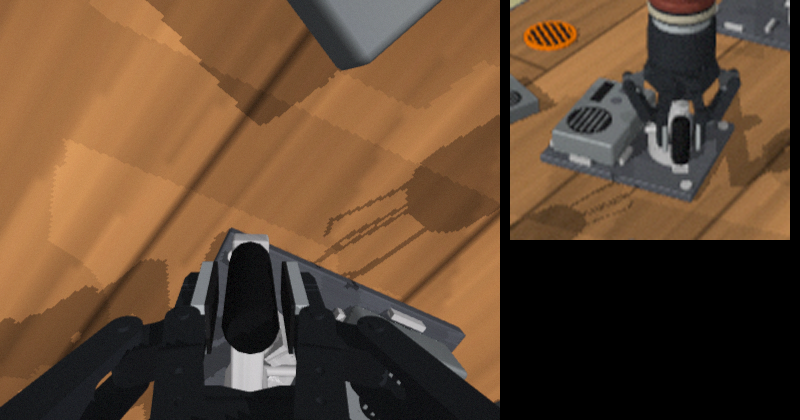

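The knob stands centred between the pads at (250,300), with clearance on both sides. I start the swing along the arc.

apply_moves:
  moves:
    - [0.3,0,0,-3.4,0,-1.75,0]
    - [0.3,0,0,-3.4,0,-1.75,0]
    - [0.3,0.1,0,-3.4,0,-1.75,0]
    - [0.3,0,0,-3.4,0,-1.75,0]
    - [0.3,0.1,0,-3.4,0,-1.75,0]
    - [0.3,0,0,-3.4,0,-1.75,0]
    - [0.3,0.1,0,-3.4,0,-1.75,0]
    - [0.3,0,0,-3.4,0,-1.75,0]
    - [0.3,0.1,0,-3.4,0,-1.75,0]
    - [0.3,0,0,-3.4,0,-1.75,0]
    - [0.3,0.1,0,-3.4,0,-1.75,0]
    - [0.3,0,0,-3.4,0,-1.75,0]
    - [0.3,0.1,0,-3.4,0,-1.75,0]
    - [0.3,0,0,-3.4,0,-1.75,0]
    - [0.3,0.1,0,-3.4,0,-1.75,0]

```text
time: 5.25
tool_pos: [0.4478, 0.2405, 0.1221]
tool_rot: [0.694, -0.685, 0.153, -0.16]
contact_force: [4.0, 12.8, 7.8]
gripper_width: 0.35
```

```bash
python3 - <<'E'
from h import *
a=manip.grab_frame("wrist");b=manip.grab_frame("side")
b=cv2.resize(b[170:290,210:350],None,fx=2,fy=2,interpolation=2)
o=np.zeros((420,800,3),np.uint8);o[:,:500]=a[:,30:530];o[:240,510:790]=b;cv2.imwrite("pics/w3.png",o)
s=manip.state();P=np.r_[.538,.19];v=s["tool_pos"][:2]-P;print(np.hypot(*v),np.degrees(np.arctan2(v[1],v[0])),s["joint_pos"],s["contact_force"])
E
```

```text
0.10362406064946392 150.94159694493726 [ 0.3431038  -0.12362828  2.00712216  0.00650945  1.24317842 -0.78173613] [ 2.03263178 10.2571937   8.8116522 ]
```

View pics/w3.png

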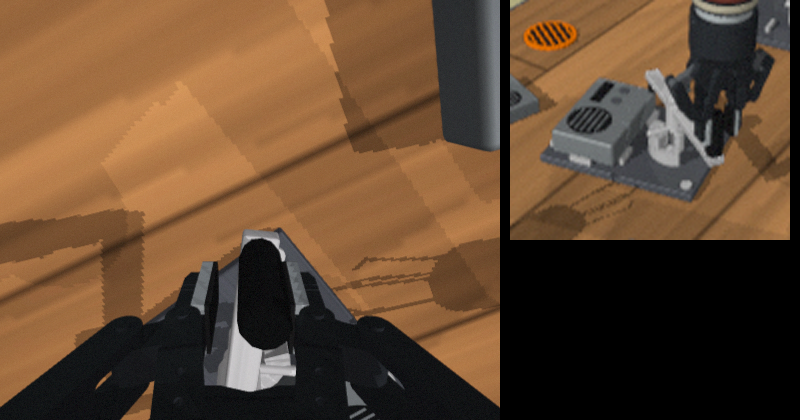

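The knob is in contact with the right-hand pad at (262,290) and riding up the cam at about 13 N. I continue over the crest.

apply_moves:
  moves:
    - [0.3,0,0,-3.4,0,-1.75,0]
    - [0.3,0,0,-3.4,0,-1.75,0]
    - [0.3,0,0,-3.4,0,-1.75,0]
    - [0.3,0,0,-3.4,0,-1.75,0]
    - [0.3,0,0,-3.4,0,-1.75,0]
    - [0.3,0,0,-3.4,0,-1.75,0]
    - [0.3,0,0,-3.4,0,-1.75,0]
    - [0.3,0,0,-3.4,0,-1.75,0]
    - [0.3,0,0,-3.4,0,-1.75,0]
    - [0.3,0,0,-3.4,0,-1.75,0]
    - [0.3,0,0,-3.4,0,-1.75,0]
    - [0.3,0,0,-3.4,0,-1.75,0]
    - [0.3,0,0,-3.4,0,-1.75,0]
    - [0.3,0,0,-3.4,0,-1.75,0]
    - [0.3,0,0,-3.4,0,-1.75,0]

```text
time: 6.85
tool_pos: [0.4327, 0.1878, 0.1181]
tool_rot: [0.708, -0.706, -0.005, 0.003]
contact_force: [0.1, 1.8, 0.2]
gripper_width: 0.346
```

apply_moves:
  moves:
    - [0.3,0,0,-3.4,0,-1.75,0]
    - [0.3,0,0,-3.4,0,-1.75,0]
    - [0.3,0,0,-3.4,0,-1.75,0]
    - [0.3,0,0,-3.4,0,-1.75,0]
    - [0.3,0,0,-3.4,0,-1.75,0]
    - [0.3,0,0,-3.4,0,-1.75,0]
    - [0.3,0,0,-3.4,0,-1.75,0]
    - [0.3,0,0,-3.4,0,-1.75,0]
    - [0.3,0,0,-3.4,0,-1.75,0]
    - [0.3,0,0,-3.4,0,-1.75,0]
    - [0.3,0,0,0,0,0,0]

```text
time: 7.95
tool_pos: [0.4371, 0.1546, 0.1173]
tool_rot: [0.699, -0.697, -0.112, 0.11]
contact_force: [0.5, 5.1, 0.2]
gripper_width: 0.349
```

```bash
python3 - <<'E'
from h import *
a=manip.grab_frame("wrist");b=manip.grab_frame("side")
b=cv2.resize(b[170:290,210:350],None,fx=2,fy=2,interpolation=2)
o=np.zeros((420,800,3),np.uint8);o[:,:500]=a[:,30:530];o[:240,510:790]=b;cv2.imwrite("pics/w4.png",o)
s=manip.state();P=np.r_[.538,.19];v=s["tool_pos"][:2]-P;print(np.hypot(*v),np.degrees(np.arctan2(v[1],v[0])),s["joint_pos"],s["contact_force"])
E
```

```text
0.10693205090808354 -160.66040949865516 [ 1.78067241e-01 -2.25654849e-01  2.10386983e+00  2.09789035e-03
  1.26096363e+00 -1.70792795e+00] [-0.71873819  4.61282847  0.95951352]
```

View pics/w4.png

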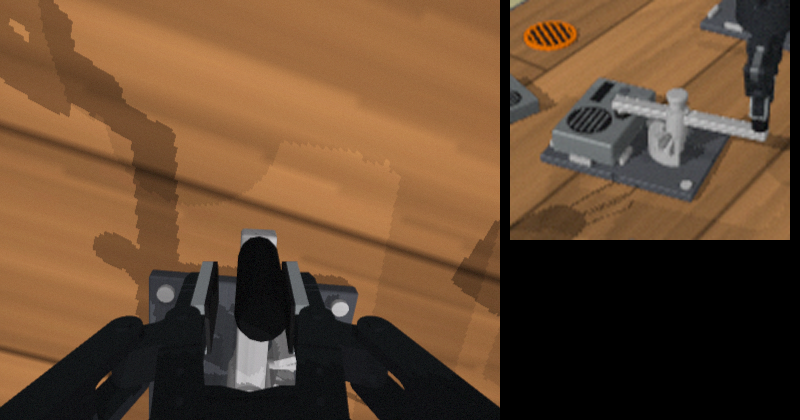

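The lever is round, the post stands proud of it and the foot is over the housing. I open, back away from contact, lift and check.

apply_moves:
  moves:
    - [0,0,0,2,0,0,0]
    - [0,0,0,0,0,0,0]
    - [0,0,0,0,0,0,0]
    - [0,0,-20,0,0,0,0]
    - [0,0,-30,0,0,0,0]
    - [0,0,-40,0,0,0,0]
    - [0,0,-40,0,0,0,0]
    - [0,-40,0,0,0,0,0]
    - [0,-40,0,0,0,0,0]
    - [0,-40,0,0,0,0,0]
    - [0,0,0,0,0,0,0]

```text
time: 9.15
tool_pos: [0.3193, 0.1175, 0.2465]
tool_rot: [-0.698, 0.699, 0.112, -0.11]
contact_force: [0.7, -0.2, 0.1]
gripper_width: 0.5
```

```bash
python3 - <<'E'
from h import *
t=manip.grab_frame("top");b=manip.grab_frame("side")
b0=cv2.imread("pics/side0.png");t0=cv2.imread("pics/top0.png")
k=lambda i,r:cv2.resize(i[r[0]:r[1],r[2]:r[3]],(390,290),interpolation=2)
rt,rs=(150,275,200,368),(170,290,210,371)
o=np.vstack([np.hstack([k(t0,rt),k(t,rt)]),np.hstack([k(b0,rs),k(b,rs)])])
cv2.imwrite("pics/end.png",o);print(manip.state()["contact_force"],manip.state()["tool_pos"])
cs,ct=manip.calibration("side"),manip.calibration("top")
s=blob(b,315,215,350,250,30);print("side knob",s)
E
```

```text
[ 0.14597233 -0.54032527 -0.49863061] [0.32169549 0.11808001 0.24671236]
side knob (array([335.31468531, 224.73426573]), array([332, 215,   8,  21, 143]))
```

View pics/end.png

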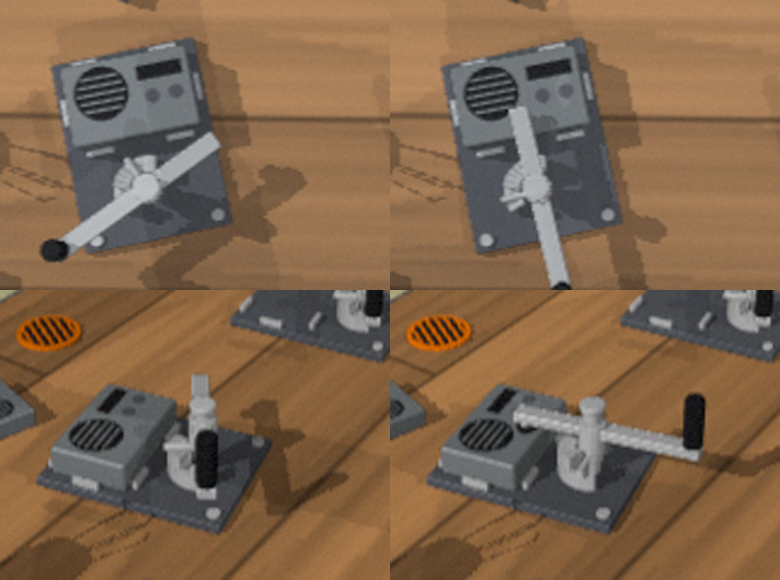

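The final pictures show the knob at -x, the foot on the housing, and the housing and empty clamp unmoved. One last number: the knob height.

```bash
python3 - <<'E'
from h import *
t=manip.grab_frame("top");b=manip.grab_frame("side");t0=cv2.imread("pics/top0.png");b0=cv2.imread("pics/side0.png")
cs,ct=manip.calibration("side"),manip.calibration("top")
def knob(t,b,rt,rs):
    s=blob(b,*rs,30);u=blob(t,*rt,40)
    side_top=np.r_[s[0][0],s[1][1]+2.5]   # top face in side view
    print(u[1],s[1]); 
    for z in(.133,.14):
        X=onz(ct,u[0],z); 
    return cross(ray(ct,u[0]),ray(cs,s[0]))
a=knob(t0,b0,(212,248,236,268),(286,224,304,256));e=knob(t,b,(262,262,290,300),(322,205,350,250))
print(a,e)
# height from side image alone at known radius: bottom of knob vs. expected for locked/crest
yaw=np.radians(12.4)
i=np.linalg.inv(cs["T"])
for ang in(192,196,200):
  for z in(.103,.11,.12):
    X=np.r_[.5385+.11*np.cos(np.radians(ang)),.1885+.11*np.sin(np.radians(ang)),z,1];c=cs["mtx"]@(i@X)[:3];print(ang,z,(c[:2]/c[2]).round(1))
X=np.r_[.4745,.273,.11,1];c=cs["mtx"]@(i@X)[:3];print("parked ref",c[:2]/c[2])
d=lambda p,q,r:np.abs(p[r[1]:r[3],r[0]:r[2]].astype(int)-q[r[1]:r[3],r[0]:r[2]]).mean()
print("diff spare top",d(t,t0,(375,160,465,262)),"radio left part",d(t,t0,(222,172,250,205)))
E
```

```text
[219 254  10   8  42] [291 229   9  23 171]
[270 272   8   9  34] [332 214   8  22 143]
(array([0.47569702, 0.27375446, 0.10805537]), np.float64(0.0018626603404414803)) (array([0.4356778 , 0.15984995, 0.10329873]), np.float64(0.0015504045869759943))
192 0.103 [335.6 226.1]
192 0.11 [335.8 223.8]
192 0.12 [336.  220.5]
196 0.103 [336.5 224.4]
196 0.11 [336.6 222.1]
196 0.12 [336.8 218.8]
200 0.103 [337.1 222.7]
200 0.11 [337.3 220.4]
200 0.12 [337.5 217.1]
parked ref [296.44630456 239.4425322 ]
diff spare top 1.9937182280319534 radio left part 5.020562770562771
```

Knob at about 195.6° world, against 192.4° for lever 1.5 rad. Its height matches the notch (0.103 m). The robot is clear.

```bash
python3 -c "
from plant import manip
print(manip.job_done())"
```

```text
the job is handed in; nothing more can be done
None
```

The loaded clamp is shut: its lever sits in the low notch with the foot on the housing, and the job is handed in. I lowered the half-open jaws loosely around the knob, swung it counter-clockwise over the cam and lifted clear; the highest force I read was about 16 N.

**Last checks:**
- **Lever:** by triangulation the knob turned from about 127° to 196° in world angle. That puts the lever near 1.56 rad, where fully locked is 1.5.
- **Height:** the knob's middle measures about 103 mm above the bench, which is the notch height. The same method gave about 108 mm when it was parked, against the stated 110 mm, so allow about 2 mm of error.
- **Housing and empty clamp:** both look unmoved in the before and after pictures. I did not measure their positions again. The picture difference was about 2 grey levels at the empty clamp and 5 at the housing, which I put down to noise and changed shadow from the lever.
- **Robot:** it stands clear, with the force reading near zero.

The top and wrist cameras disagreed by about 5 mm on where the knob and post were. I used a position between the two, and the loose enclosure took up the difference.

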